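Set an air grille's blades for two-way throw

ROBOT

A 6-joint arm with a two-finger parallel gripper is mounted at the origin on a cart in front of the work surface, level with it; the furniture and walls round the work are solid. World frame = base frame: x ahead of the robot, y to its left, z up, the work surface at z = 0. Lengths are in m, angles in rad, forces in N, time in s.
With the tool pointing down it reaches from about 0.375 to 0.975 m from the base axis. Payload 3.8 kg.
Tool frame: the origin (TCP) lies between the finger pads; the fingertips stand 19 mm ahead of it and the grasp point (between the pads) is the TCP; z points along the fingers, y is the line along which they close (so a half turn about z gives the same grasp; the last joint's range is limited). The gripper opens to 88 mm and grips with 3 to 60 N. Pads are 18 mm wide; open, the fingers measure 123 mm over their backs; the gripper's body (75 mm by 187 mm) begins 45 mm behind the grasp point.
Start: joints at [-1.319, 0.264, 1.604, -0, 1.274, -0.037], TCP at [0.192, -0.647, 0.258] pointing down, gripper open.
Joint ranges: [-2.63, 2.63], [-0.94, 2.18], [0.31, 2.57], [-1.31, 4.45], [0, 2.66], [-2.55, 2.55]. Speed limits (rad/s): [2.57, 2.57, 3.14, 3.14, 3.14, 3.14].

INTERFACE

Orientations are given as a rotation vector (axis times angle).
In Python, from cell import manip, vision, job, nets gives the robot as it stands. Calls block until the motion is done:
- manip.move_pose(position, orientation): joint-space move of the TCP to a pose.
- manip.move_linear(position, rate=0.15, rot=None): straight line of the TCP; rot=None keeps the orientation; rate is the mean speed in m/s.
- manip.set_joints(angles): joint-space move.
- manip.set_gripper(opening, force=None): finger opening in m; force is the grip in N (None keeps the last); returns when the fingers have stopped.
- manip.dwell(seconds).
- manip.inverse_kinematics(position, orientation): joint angles nearest the present ones, or None.
- manip.state(): the state.
- vision.capture(name): name is "scene" or "side" or "wrist"; returns a dict with "image" (400x640x3 uint8, blue, green, red), "z_map" (400x640 float32, m along the optical axis (not along the pixel's ray), 0 where there is no reading), "intrinsics" (3x3 intrinsics, pixels), "position" and "orientation" of the camera in the world; the wrist camera has in their place "T_tool_cam" (4x4, takes a point from camera to tool coordinates, whose origin is the TCP and whose axes are the flange's). Camera axes: x right, y down, z forward; pixel columns grow to the right and rows downward; lengths in m; the calibration is good to about 2 mm. A picture is of the moment at which its call begins: read the wrist's pose just before it.
A pose or a line that the arm cannot do raises manip.IKError and nothing moves.
- job.close_job(): hands the job in; it is judged then, once.
Trained networks look in a picture, given as the dict that the camera call returned (one of the last four; its "shot" number tells which), for a name from the list of things; names that differ only in an ending like _2 or _b are one class to them, and where a whole thing is asked for, a point or a joint stands for the part that bears it (a point fixed in the world has none). Each returns a list of dicts, best first, with "p" (0 to 1); they miss things now and then, are a little off and sometimes report something else, mostly with a low value. They report only what shows in the picture. A call takes as long as a camera call.
- nets.search_frame(picture, thing): "point" ([x, y, z] in m, in the coordinates of the camera as it stood for that picture, good to about 4 mm: the middle of the surface that is visible of it).
- nets.place_of(picture, thing): "point" ([x, y, z] in m, in the coordinates of the camera as it stood for that picture, good to about 4 mm: a listed point, or the origin of a listed thing).
The state is a dict: "clock": time; "joint_pos": joint angles; "joint_velocities": joint speeds; "tau": joint torques, N m; "tool_pos": TCP position; "tcp_rot": TCP orientation; "contact_force": force on the tool from outside, world axes, zero at the start; "moment": the same for the moment, N m; "gripper_width": finger opening in m; "grasp_force": force on a finger pad.
Only numpy, scipy, OpenCV 4.12 (cv2) and the standard library are available. Lean on these libraries where they do the work, as an engineer would, in place of code of your own. Each camera call takes 0.05 s, during which the arm holds its last target. There are 200 camera calls.

TASK

Set the blades of the ventilation grille on the bench for two-way throw: on each side of the middle bar all four blades shall lean outwards, away from the middle, at about 45 degrees, none left standing and none laid flat. Do it by drawing the fingertips lightly along each row of blades from the middle outwards; do not lift or shove the grille, and leave the screwdriver, marker and tape roll beside it alone.

Things in the scene. Friction and masses are not known exactly. Their poses are not given: they have to be found in the camera images.
- grille: Ventilation supply grille: bare aluminium frame and blades, loose (about 1.7 to 2.5 kg), face up on the bench. Origin: centre of its underside; x = short side, y = long side along the row of blades, z up. Outside 150 (x) by 392 (y) by 56 mm high; face flange 20 mm wide all round, its top at z = 56 mm; opening inside it 110 (x) by 352 (y) mm.
- middle (a point): Point on top of the middle bar (mullion), a fixed bar 20 mm wide across the opening between the two banks of blades, at x = 0, y = 0, z = 24 mm of the grille: 32 mm below the face. The space above it is free: 80 mm between the two nearest pivots, less what those blades lean in. Axes as the grille's.
- left_end (a point): Pivot of the left bank's last blade, at x = 0, y = +136, z = 34 mm of the grille. The left bank's blades are pivoted at y = +40, +72, +104, +136 mm, all at z = 34 mm (22 mm below the face). The opening ends 40 mm beyond this point.
- right_end (a point): Pivot of the right bank's last blade, at x = 0, y = -136, z = 34 mm of the grille. The right bank's blades are pivoted at y = -40, -72, -104, -136 mm, all at z = 34 mm. The opening ends 40 mm beyond this point.
- blade_left_1 (a joint): Lean of the left bank's blade next to the middle bar, pivoted at y = +40 mm; signs and stops as the others. Each blade is a thin flat strip along x, 104 long, 2.6 thick, 44 mm deep, pivoted at mid depth: upper edge at 34 + 22 cos(lean) mm over the bench, flush with the face when upright. Stiff friction pivot (0.03 N m, about 2 N at the edge); it stays where it is left, each by itself.
- blade_left_2 (a joint): Lean of the blade pivoted at y = +72 mm of the grille (left bank, number 2 counted outwards from the mullion), in rad: 0 upright, positive = upper edge leaning outwards, away from the mullion, negative = leaning towards the mullion; stops at -1.3 and 1.3.
- blade_left_3 (a joint): Lean of the blade pivoted at y = +104 mm of the grille (left bank, number 3 counted outwards from the mullion), in rad: 0 upright, positive = upper edge leaning outwards, away from the mullion, negative = leaning towards the mullion; stops at -1.3 and 1.3.
- blade_left_4 (a joint): Lean of the blade pivoted at y = +136 mm of the grille (left bank, number 4 counted outwards from the mullion), in rad: 0 upright, positive = upper edge leaning outwards, away from the mullion, negative = leaning towards the mullion; stops at -1.3 and 1.3.
- blade_right_1 (a joint): Lean of the right bank's blade next to the middle bar, pivoted at y = -40 mm; signs and stops as the others. Each blade is a thin flat strip along x, 104 long, 2.6 thick, 44 mm deep, pivoted at mid depth: upper edge at 34 + 22 cos(lean) mm over the bench, flush with the face when upright. Stiff friction pivot (0.03 N m, about 2 N at the edge); it stays where it is left, each by itself.
- blade_right_2 (a joint): Lean of the blade pivoted at y = -72 mm of the grille (right bank, number 2 counted outwards from the mullion), in rad: 0 upright, positive = upper edge leaning outwards, away from the mullion, negative = leaning towards the mullion; stops at -1.3 and 1.3.
- blade_right_3 (a joint): Lean of the blade pivoted at y = -104 mm of the grille (right bank, number 3 counted outwards from the mullion), in rad: 0 upright, positive = upper edge leaning outwards, away from the mullion, negative = leaning towards the mullion; stops at -1.3 and 1.3.
- blade_right_4 (a joint): Lean of the blade pivoted at y = -136 mm of the grille (right bank, number 4 counted outwards from the mullion), in rad: 0 upright, positive = upper edge leaning outwards, away from the mullion, negative = leaning towards the mullion; stops at -1.3 and 1.3.
- driver: Loose screwdriver with black handle, 180 x 22 x 24 mm, lying on the bench beyond the grille; origin at the centre of its underside, x along it. Bystander.
- marker: Loose marker pen, white and blue, 135 mm long, 17 mm thick, lying on the bench on the robot's side of the grille; origin at the centre of its underside, y along it. Bystander.
- tape: Loose roll of tape lying flat, 100 mm across, 25 mm high, on the bench past the right (-y) end of the grille; origin at the centre of its underside. Bystander.

How it is judged:
At the end, for the whole second after the job is handed in: All eight blades lean outwards, away from the mullion, by 28 to 62 degrees (0.49 to 1.08 rad) and are at rest; the grille lies flat and still within 30 mm of where it was (value of joint blade_left_1 between 0.49 and 1.08 rad and velocity of joint blade_left_1 between -0.05 and 0.05 rad/s and value of joint blade_left_2 between 0.49 and 1.08 rad and velocity of joint blade_left_2 between -0.05 and 0.05 rad/s and value of joint blade_left_3 between 0.49 and 1.08 rad and velocity of joint blade_left_3 between -0.05 and 0.05 rad/s and value of joint blade_left_4 between 0.49 and 1.08 rad and velocity of joint blade_left_4 between -0.05 and 0.05 rad/s and value of joint blade_right_1 between 0.49 and 1.08 rad and velocity of joint blade_right_1 between -0.05 and 0.05 rad/s and value of joint blade_right_2 between 0.49 and 1.08 rad and velocity of joint blade_right_2 between -0.05 and 0.05 rad/s and value of joint blade_right_3 between 0.49 and 1.08 rad and velocity of joint blade_right_3 between -0.05 and 0.05 rad/s and value of joint blade_right_4 between 0.49 and 1.08 rad and velocity of joint blade_right_4 between -0.05 and 0.05 rad/s and linear speed of grille below 0.01 m/s and distance of grille from where it was at the start of the episode below 0.03 m and angle between grille's own z axis and vertical below 0.03 rad); the robot touches nothing.
It fails at once if the grille is lifted by more than 10 mm (height (world z) of grille above 0.01 m).
It fails at once if the grille is shoved by more than 40 mm (distance of grille from where it was at the start of the episode above 0.04 m).
It fails at once if the fingers press the grille or its blades with more than 30 N (contact force between the fingers and grille above 30 N).
It fails at once if a blade is tipped over outwards (past 0.49 rad) before its neighbour nearer the middle bar has been (still under 0.3 rad) ((value of joint blade_left_2 above 0.49 rad and value of joint blade_left_1 below 0.3 rad) or (value of joint blade_left_3 above 0.49 rad and value of joint blade_left_2 below 0.3 rad) or (value of joint blade_left_4 above 0.49 rad and value of joint blade_left_3 below 0.3 rad) or (value of joint blade_right_2 above 0.49 rad and value of joint blade_right_1 below 0.3 rad) or (value of joint blade_right_3 above 0.49 rad and value of joint blade_right_2 below 0.3 rad) or (value of joint blade_right_4 above 0.49 rad and value of joint blade_right_3 below 0.3 rad)).
It fails at once if the screwdriver, the marker or the tape roll is moved by more than 20 mm (distance of any of driver, marker, tape from where it was at the start of the episode above 0.02 m).
It also fails if it takes over 43 s, if anything falls off the work surface, if the arm or the gripper's body presses on something with over 40 N, if the wrist force passes 120 N, or if a joint passes its speed limit or range.

## Working session

There is one attempt and no reset: what is moved stays moved. The work goes in short steps, each a Python script; the robot and the scene stay as the last script left them, time stands still between calls to the robot, and variables do not carry over. Pictures are saved under pics/ and viewed, at most 10 in all, crops included, and the job is handed in when it is done.

```bash
mkdir -p pics; ls; cat > h.py <<'E'
import numpy as np, cv2
from scipy.spatial.transform import Rotation as R
from cell import manip, vision, job, nets
def rot(o):
    o=np.array(o,float)
    return o if o.shape==(3,3) else R.from_rotvec(o).as_matrix() if o.size==3 else R.from_quat(o).as_matrix()
def cam(p,st=None):
    if 'T_tool_cam' in p:
        T=np.eye(4);T[:3,:3]=rot(st['tcp_rot']);T[:3,3]=st['tool_pos'];return T@p['T_tool_cam']
    T=np.eye(4);T[:3,:3]=rot(p['orientation']);T[:3,3]=p['position'];return T
def w(T,c): return T[:3,:3]@np.array(c)+T[:3,3]
def cloud(p,T):
    z=p['z_map'];K=p['intrinsics'];v,u=np.mgrid[:z.shape[0],:z.shape[1]]
    c=np.stack([(u-K[0,2])/K[0,0]*z,(v-K[1,2])/K[1,1]*z,z],-1)
    return c@T[:3,:3].T+T[:3,3]
E
python3 - <<'E'
from h import *
np.set_printoptions(precision=4,suppress=True)
print(manip.state())
for n in ['scene','side']:
    p=vision.capture(n);T=cam(p);print(n,p['position'],p['orientation'])
    cv2.imwrite(f'pics/{n}0.png',p['image'])
    for t in ['grille','middle','left_end','right_end','driver','marker','tape']:
        print(t,[(round(d['p'],2),w(T,d['point'])) for d in nets.place_of(p,t)[:2]])
E
```

```text
cell.py
pics
{'clock': 0.0, 'joint_pos': array([-1.3189,  0.2647,  1.6053, -0.    ,  1.2737, -0.0369]), 'joint_velocities': array([ 0.0007,  0.0002, -0.0012, -0.0016,  0.001 ,  0.0008]), 'tau': array([ -0.0015, -50.2121, -35.6877,   0.0728,   0.0291,  -0.0002]), 'tool_pos': array([ 0.1921, -0.6464,  0.2564]), 'tcp_rot': array([-3.1068, -0.4518,  0.0004]), 'contact_force': array([ 0.2044, -0.1551, -0.3346]), 'moment': array([ 0.0099, -0.0306,  0.0179]), 'grasp_force': 0.0, 'gripper_width': 0.08842106604716109}
scene [0.2801 0.2528 0.6669] [-0.5512  2.7134 -1.1018]
grille [(0.84, array([ 0.5075, -0.195 , -0.0047]))]
middle [(0.81, array([ 0.5006, -0.1959,  0.0224]))]
left_end [(0.68, array([ 0.5367, -0.065 ,  0.0364]))]
right_end [(0.66, array([ 0.479 , -0.3297,  0.0311])), (0.54, array([ 0.4938, -0.464 , -0.0023]))]
driver [(0.93, array([ 0.6106, -0.2787,  0.0014]))]
marker [(0.75, array([ 0.4164, -0.1029,  0.0014]))]
tape [(0.83, array([ 0.4952, -0.4636,  0.0004]))]
side [0.454  0.4832 0.3887] [-0.1669  2.5784 -1.7005]
grille [(0.6, array([ 0.5   , -0.1918, -0.006 ]))]
middle [(0.84, array([ 0.5055, -0.1888,  0.0202]))]
left_end [(0.92, array([ 0.5326, -0.0596,  0.0339]))]
right_end [(0.72, array([ 0.4751, -0.3325,  0.0329])), (0.42, array([ 0.6133, -0.2831,  0.0008]))]
driver [(0.77, array([ 0.6122, -0.2835, -0.0011]))]
marker [(0.59, array([ 0.4147, -0.1039, -0.0072]))]
tape [(0.57, array([ 0.4944, -0.4613, -0.0007]))]
```

```bash
python3 - <<'E'
from h import *
np.set_printoptions(precision=4,suppress=True)
a=np.arctan2(-0.0575,0.270)
# tool down; tool y (closing line) along grille x
gx=np.array([np.cos(a),np.sin(a),0]);z=np.array([0,0,-1.])
best=None
for s in (1,-1):
    M=np.stack([np.cross(s*gx,z),s*gx,z],1);rv=R.from_matrix(M).as_rotvec()
    q=manip.inverse_kinematics([0.505,-0.195,0.33],rv); print(s,rv,q)
    if q is not None and (best is None or np.abs(q[5])<best[0]): best=(abs(q[5]),rv)
rv=best[1]; np.save('rv.npy',rv)
manip.set_gripper(0.0,10)
manip.move_pose([0.505,-0.195,0.36],rv)
st=manip.state();p=vision.capture('wrist');T=cam(p,st)
print(st['clock'],st['gripper_width'],T)
cv2.imwrite('pics/wrist1.png',p['image']);np.savez('w1.npz',c=cloud(p,T),im=p['image'])
for t in ['grille','middle','left_end','right_end']:
    print(t,[(round(d['p'],2),w(T,d['point'])) for d in nets.place_of(p,t)[:2]])
p=vision.capture('side');np.savez('s1.npz',c=cloud(p,cam(p)));cv2.imwrite('pics/side1.png',p['image'])
E
```

```text
1 [2.4419 1.9766 0.    ] [-0.4145 -0.0277  1.7957 -0.      1.3736 -0.2047]
-1 [ 1.9766 -2.4419 -0.    ] None
4.1167 0.00039300498240127016 [[ 0.9778 -0.2018 -0.0562  0.519 ]
 [-0.2095 -0.9404 -0.2679 -0.1286]
 [ 0.0012  0.2738 -0.9618  0.4883]
 [ 0.      0.      0.      1.    ]]
grille [(0.83, array([ 0.5052, -0.1994,  0.0038]))]
middle [(0.95, array([ 0.5003, -0.1957,  0.0243]))]
left_end [(0.96, array([ 0.529 , -0.0685,  0.0372]))]
right_end [(0.69, array([ 0.4754, -0.3309,  0.0303])), (0.26, array([ 0.5084, -0.2008,  0.0029]))]
```

View pics/wrist1.png

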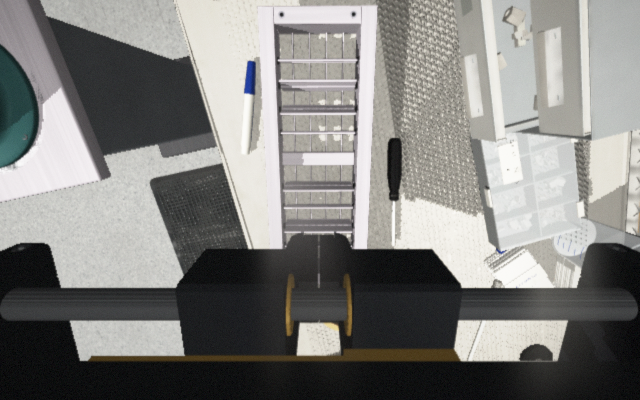

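View pics/side0.png

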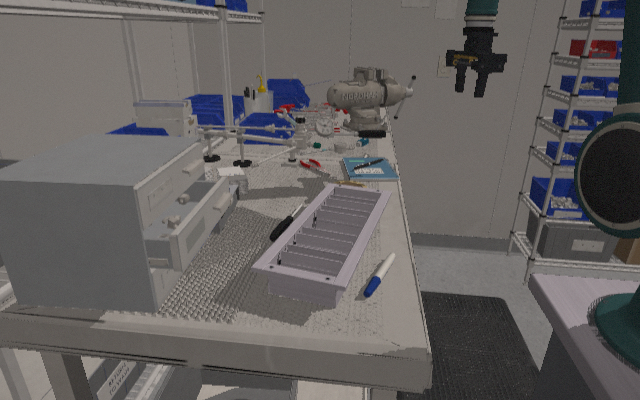

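```bash
cat >> h.py <<'E'
def fit(c):
    """grille centre xy + yaw from flange-top points (world)"""
    P=c.reshape(-1,3);P=P[np.isfinite(P).all(1)]
    d=P[:,:2]-[0.504,-0.195]
    P=P[(abs(P[:,2]-0.056)<0.004)&(np.hypot(*d.T)<0.25)]
    return P
def local(P,c,a):
    d=P[:,:2]-c
    return np.c_[d[:,0]*np.cos(a)+d[:,1]*np.sin(a),-d[:,0]*np.sin(a)+d[:,1]*np.cos(a),P[:,2]]
E
python3 - <<'E'
from h import *
np.set_printoptions(precision=4,suppress=True,linewidth=150)
from scipy.optimize import minimize
p=vision.capture('scene');np.savez('c1.npz',c=cloud(p,cam(p)))
for f in ['w1','s1','c1']:
    c=np.load(f+'.npz')['c'];P=fit(c)
    def cost(v):
        L=np.abs(local(P,v[:2],v[2]));x,y=L[:,0]*1e3,L[:,1]*1e3
        out=np.maximum(0,np.maximum(x-75,y-196)); inn=np.maximum(0,np.minimum(55-x,176-y))
        return np.minimum(out**2+inn**2,30).mean()
    rs=[minimize(cost,[0.504,-0.195,a0],method='Nelder-Mead',options=dict(xatol=1e-5,fatol=1e-4,initial_simplex=np.array([0.504,-0.195,a0])+np.array([[0,0,0],[.01,0,0],[0,.01,0],[0,0,.05]]))) for a0 in (-.25,-.2,-.15)]
    r=min(rs,key=lambda r:r.fun);L=local(P,r.x[:2],r.x[2])
    print(f,len(P),r.x,r.fun,'flange z',np.median(P[:,2]),'ext',np.percentile(L,[0.5,99.5],axis=0)[:,:2].ravel())
    A=local(c.reshape(-1,3),r.x[:2],r.x[2]);A=A[(abs(A[:,0])<.045)&(abs(A[:,1])<.17)&(A[:,2]>.0)&(A[:,2]<.07)]
    im=np.zeros((130,760),np.uint8);u=(380+A[:,1]*2000).astype(int);v=(125-A[:,2]*2000).astype(int);im[np.clip(v,0,129),np.clip(u,0,759)]=255
    for k in (40,72,104,136):
        for s in (1,-1): cv2.circle(im,(380+s*k*2,125-68),3,128,-1)
    cv2.putText(im,f,(2,12),0,.4,200);cv2.imwrite(f'pics/p_{f}.png',im)
cv2.imwrite('pics/prof.png',np.vstack([cv2.imread(f'pics/p_{f}.png') for f in ['w1','s1','c1']]))
E
```

```text
w1 10216 [ 0.5038 -0.1981 -0.2095] 4.0012977098281315 flange z 0.057619979235523866 ext [-0.0747 -0.1301  0.0745  0.1956]
s1 4042 [ 0.5037 -0.1933 -0.2111] 6.260132693327493 flange z 0.05534721742604892 ext [-0.0752 -0.1948  0.0742  0.1954]
c1 4326 [ 0.5037 -0.195  -0.2066] 4.0658817060568495 flange z 0.055773492115109624 ext [-0.0752 -0.1948  0.0747  0.1954]
```

View pics/prof.png

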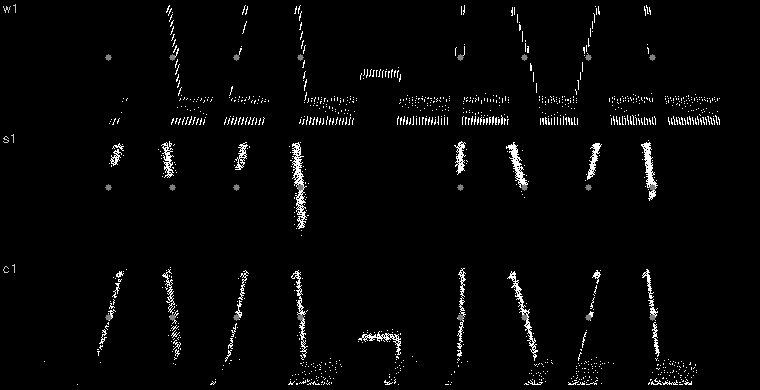

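```bash
cat >> h.py <<'E'
C=np.array([0.5037,-0.1945]);A=-0.2085
def gw(y,tip,x=0): 
    return [C[0]+x*np.cos(A)-y*np.sin(A),C[1]+x*np.sin(A)+y*np.cos(A),tip+0.019]
def angles(names=('side','scene')):
    for n in names:
        p=vision.capture(n);L=local(cloud(p,cam(p)).reshape(-1,3),C,A)
        L=L[(abs(L[:,0])<.045)&(L[:,2]>.036)&(L[:,2]<.07)]
        o=[]
        for k in (.040,.072,.104,.136,-.040,-.072,-.104,-.136):
            q=L[abs(L[:,1]-k-np.sign(k)*.006)<.018]
            if len(q)<15:o.append(None);continue
            # pivot known: lean from the ray pivot->point, and top height
            r=np.arctan2(np.sign(k)*(q[:,1]-k),q[:,2]-.034);far=np.hypot(q[:,1]-k,q[:,2]-.034)>.010
            o.append((round(float(np.median(r[far])),2),round(float(np.percentile(q[:,2],97)*1e3),1)))
        print(n,o)
def sweep(s,tip):
    rv=np.load('rv.npy')
    manip.move_linear(gw(0,.075),rate=.2)
    manip.move_linear(gw(0,tip),rate=.08);st=manip.state()
    d=tip+.019-st['tool_pos'][2];print('dz',d,st['tool_pos']-gw(0,tip),st['contact_force'])
    t=tip+d
    for y in (.045,.076,.108,.152):
        manip.move_linear(gw(s*y,t),rate=.08);st=manip.state();print(y,st['clock'],(st['tool_pos']-gw(s*y,tip)).round(4),st['contact_force'].round(1))
    manip.move_linear(gw(s*.152,.085),rate=.12)
E
python3 - <<'E'
from h import *
angles()
manip.move_linear(gw(0,.11),rate=.25)
sweep(1,.0502)
manip.move_linear(gw(.0,.13),rate=.2)
angles();print(manip.state()['clock'])
E
```

```text
side [(0.09, 55.9), (-0.23, 54.7), (0.29, 55.2), (-0.06, 55.5), (0.02, 55.4), (-0.26, 55.5), (0.07, 55.5), (-0.32, 55.2)]
scene [(0.04, 56.7), (-0.27, 55.5), (0.22, 56.4), (-0.12, 56.5), (0.07, 56.7), (-0.2, 56.6), (0.12, 56.8), (-0.27, 56.1)]
dz 0.0006667866612578982 [-0.00053375  0.00022265 -0.00066679] [ 0.391843   -0.97563169  0.62260922]
0.045 7.1417 [0.0002 0.0006 0.0008] [ 0.4 -0.2  1.7]
0.076 7.675 [0.0001 0.0008 0.0006] [0.1 0.8 0.7]
0.108 8.225 [0.     0.0007 0.0006] [ 0.8 -0.5 -0.3]
0.152 8.925 [0.0001 0.0005 0.0007] [0.2 0.5 0.5]
side [(0.79, 50.7), (0.81, 50.4), (0.81, 50.4), (0.8, 50.7), (0.02, 55.6), (-0.26, 55.3), (0.07, 55.5), (-0.33, 55.0)]
scene [(0.62, 51.6), (0.64, 51.3), (0.65, 50.6), (0.63, 51.5), (0.07, 56.1), (-0.2, 56.8), (0.12, 56.6), (-0.27, 56.0)]
10.4
```

```bash
python3 - <<'E'
from h import *
sweep(-1,.0498)
manip.move_linear(gw(-.10,.25),rate=.25)
angles()
manip.set_joints([-1.319,0.264,1.604,0,1.274,-0.037])
manip.dwell(.3);angles();print(manip.state()['clock'])
p=vision.capture('scene');L=local(fit(cloud(p,cam(p))),C,A);print(np.percentile(L,[.5,99.5],axis=0))
cv2.imwrite('pics/end.png',p['image'])
E
```

```text
dz 0.0005112352564944356 [-0.00042936  0.00013278 -0.00051124] [0.14178719 1.18744909 0.32101603]
0.045 12.0083 [ 0.     -0.0006  0.0007] [ 0.6 -0.1  0.6]
0.076 12.55 [-0.0001 -0.0008  0.0005] [-0.2 -0.6  0.1]
0.108 13.1 [-0.0001 -0.0008  0.0006] [-0.1  0.2  0.4]
0.152 13.8 [-0.0002 -0.0004  0.0004] [-0.9  0.1 -0.6]
side [(0.79, 50.8), (0.81, 50.3), (0.81, 50.4), (0.8, 50.4), (0.74, 49.5), (0.75, 49.6), (0.74, 49.5), (0.76, 49.7)]
scene [(0.63, 51.9), (0.64, 51.3), (0.64, 51.3), (0.64, 51.3), (0.75, 50.3), (0.76, 51.0), (0.77, 50.5), (0.78, 50.8)]
side [(0.79, 50.6), (0.81, 50.5), (0.81, 50.5), (0.8, 50.5), (0.75, 49.5), (0.75, 49.5), (0.75, 50.0), (0.76, 49.5)]
scene [(0.63, 51.8), (0.64, 51.4), (0.64, 51.2), (0.63, 51.4), (0.76, 50.2), (0.77, 50.3), (0.76, 50.2), (0.77, 50.1)]
17.2667
[[-0.07518649 -0.19552435  0.05224546]
 [ 0.07467399  0.19502713  0.05858238]]
```

View pics/end.png

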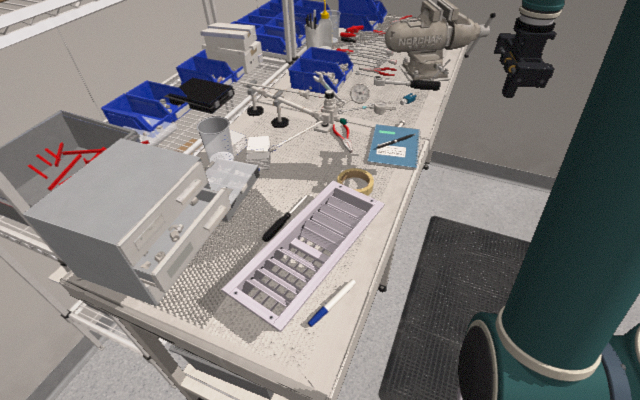

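The picture shows the grille still in place. Its mullion is near pixel (305,248), and the blades lean away from it on both sides. The driver, marker and tape look untouched, and the arm is clear.

```bash
python3 -c "
from h import *
print(job.close_job())"
```

```text
the job is handed in; nothing more can be done
None
```

The job is handed in: all eight blades lean outwards at about 36–46° by the depth cameras, the grille has not moved measurably, and the screwdriver, marker and tape look untouched; the arm was clear at 17 s, and no verdict was returned.

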